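# Find the correctly sprung print head with a setting blade

### The job

Pick up the steel setting blade by its orange grip and slide it gently along the print bed under the spring-loaded nozzle shoes of the three print heads, to find by its drag the one that is set right: it holds the blade with a light, steady drag, while one of the others is slack and one is so tight that the blade must not be forced in. Leave the blade under the head that is set right, flat and straight, its red band under the brass shoe, and let go; leave the scraper, the tray and the caliper where they lie.

Things in the scene. Friction and masses are not known exactly. Their poses are not given: they have to be found in the camera images.
- gauge: setting blade (loose, 0.12 kg): flat steel blade 18 mm wide, 5 mm thick, round nose, upright orange grip at its rear, lying flat on the table at either side of the bed. Origin at the underside below the grip's centre; x along the blade to the tip (125 mm), y across, z up. Red band 25 to 35 mm behind the tip: under a shoe's centre when the tip is 30 mm past it
- gauge_grip (a point): centre of the orange grip (40 mm long along x, 16 mm wide along y, from 10 to 52 mm above the blade's underside), 30 mm above the underside; pinch its 16 mm width here from above, fingers closing along the gauge's y. The grip floats on the blade, up or down by 4 mm, on a spring of 1.5 N per mm, so the blade can be set softly on the bed
- gauge_tip (a point): middle of the blade's tip, at its underside
- rig: fixed black print bed, top 30 mm above the table, 350 mm wide (y), from 160 mm before to 100 mm behind its origin (on the table below the middle gap); x = the way blades go in, away from the robot. On it three print heads that look alike, 115 mm apart: black, orange cap, 56 mm wide, 96 mm tall, each with a brass nozzle shoe floating up and down on a hidden spring
- gap_left (a point): point on the bed's top under the shoe centre of the left (+y) head; axes as the bed's: x = the way in. The shoe's flat sole rests 3 mm above it (a blade lifts it 2 mm), 22 mm wide, from 8 mm before to 14 mm behind; in front of it a ramp of 11 degrees rises to 7 mm above the bed, 29 mm before this point. Head's front face 23 mm before, back post 52 mm behind
- gap_middle (a point): the same point of the middle head, 115 mm from the others. Which head is which differs each time. Slack head: pinches the blade with about 1 N, drag 1 to 4 N. Head set right: pinches with about 5.5 N; push of 7 to 12 N up the ramp, then a steady 5 to 11 N along the sole (forces while moving slowly)
- gap_right (a point): the same point of the right (-y) head. Tight head: the push climbs steeply while the blade enters the ramp (about 3 N per mm), past 16 N well before the tip reaches the sole, and fully in it would pinch with over 25 N; back out instead. Blade and bed must never press on each other with more than 20 N
- scraper: loose black-handled scraper 200 mm long, lying on the side of the bed opposite the gauge; leave alone
- nozzle_tray: loose grey divided tray, 90 x 130 x 30 mm; leave alone
- caliper: loose steel caliper, 150 mm long; leave alone
Not all that is in view belongs to the job. Leave any brown or green look-alike of the gauge alone.

How it is judged:
By the outcome, as a careful person would: the job done as asked, in the order asked, and still so for the second after the job is handed in, with the robot touching nothing.
It also fails if it takes over 72 s, if anything falls off the work surface, if the arm or the gripper's body presses on something with over 40 N, if the wrist force passes 120 N, or if a joint passes its speed limit or range.

### The arm

A 6-joint arm with a two-finger parallel gripper is mounted at the origin on the work surface. World frame = base frame: x ahead of the robot, y to its left, z up, the work surface at z = 0. Lengths are in mm, angles in degrees, forces in N, time in s.
With the tool pointing down it reaches from about 300 to 850 mm from the base axis. Payload 4.2 kg.
Tool frame: the origin (TCP) lies at the very end of the fingers, on their centre line; the grasp point (between the pads) lies 19 mm behind it (hold_point_z is the z of the grasp point in the tool frame, in mm); z points along the fingers, y is the direction in which the jaws open and shut (so a half turn about z gives the same grasp; the last joint's range is limited). The gripper opens to 91 mm and grips with 3 to 60 N. Pads are 32 mm wide; open, the fingers measure 118 mm over their backs; the gripper's body (76 mm by 178 mm) begins 60 mm behind the grasp point.
Start: joints at [71.849, 18.312, 89.639, -0, 72.044, -1.146], TCP at [168.168, 549.875, 213.976] pointing down, gripper open.
Joint ranges: [-177.97, 177.97], [-48.28, 115.42], [12.27, 149.76], [-77.06, 257.06], [2.81, 150.46], [-146.56, 146.56]. Speed limits (degrees/s): [147.25, 147.25, 180, 180, 180, 180].

### API

Orientations are given as [roll, pitch, yaw] about the fixed x, y, z axes, in that order (R = Rz(yaw) Ry(pitch) Rx(roll)).
In Python, from workcell import state, grab_frame, job_done, hold_point_z gives the robot as it stands. The module is installed in compiled form; this text tells all that it offers.
- The arm moves only by the shell command python3 -m creep 'ROWS' [FORCE]. ROWS is JSON, a list of rows, each a list of 7 numbers: the closure, from 0 (fully open) to 1 (shut), then the shift along the tool's x, y, z in mm, then the turn, a rotation vector about the tool's x, y, z in degrees. A call has 1 to 5 rows; each row shifts and turns the commanded pose from where the row before left it, along the tool's axes as they then stand; what a row does not reach is not made up. A row lasts 1/8 s, in which the tool goes at most 62.5 mm and 10.7 degrees, less where a joint would pass 70% of its speed; a pose out of reach is approached as far as the arm can. A call is refused whole if a number of a shift passes 62.5 or a number of a turn 10.7, either way. A call with a gripper value outside its range is refused whole. The fingers move at their own pace and stop on an object; FORCE is the grip in N (left out, the last holds). Time passes only in rows, so rows that do not move let the fingers close. It gives the time, the measured TCP pose, the force and the opening at its end, in the units of the state.
- state(): the state, without advancing time (a new reading comes with each control period).
- grab_frame(name): name is "scene" or "top" or "wrist"; returns a dict with "frame" (384x512x3 uint8, red, green, blue), "fx", "fy", "cx", "cy" (pixels), "view" (4x4, takes a point from world to camera coordinates). Camera axes: x right, y down, z forward; pixel columns grow to the right and rows downward; lengths in mm; the calibration is good to about 2 mm. A picture is of the moment at which its call begins. There is no depth.
- job_done(): hands the job in, once; it reports no verdict.
The state is a dict: "time_s": time; "qpos": joint angles; "qvel": joint speeds; "effort": joint torques, N m; "ee_pos": TCP position; "ee_rot": TCP orientation; "force": force on the tool from outside, world axes, zero at the start; "torque": the same for the moment, N m; "gripper_width": finger opening in mm.
Only numpy, scipy, OpenCV 4.12 (cv2) and the standard library are available. Lean on these libraries where they do the work, as an engineer would, in place of code of your own. Each camera call takes 0.05 s, during which the arm holds its last target.

## Working session

There is one attempt and no reset: what is moved stays moved. The work goes in short steps, Python scripts to look and compute and a shell command to move; the robot and the scene stay as the last step left them, time stands still between calls to the robot, and variables do not carry over. Pictures are saved under pics/ and viewed, and the job is handed in when it is done.

```bash
mkdir -p pics; ls; cat > h.py <<'E'
import numpy as np, cv2
from workcell import state, grab_frame, job_done, hold_point_z
def save(name, f): cv2.imwrite(f'pics/{name}.png', f['frame'][:,:,::-1])
def ray(f,u,v):
    V=np.array(f['view']); R=V[:3,:3]; t=V[:3,3]
    o=-R.T@t; d=R.T@np.array([(u-f['cx'])/f['fx'],(v-f['cy'])/f['fy'],1.]); return o,d/np.linalg.norm(d)
def onplane(f,u,v,z):
    o,d=ray(f,u,v); return o+d*(z-o[2])/d[2]
def proj(f,p):
    V=np.array(f['view']); c=V[:3,:3]@np.array(p,float)+V[:3,3]; return f['fx']*c[0]/c[2]+f['cx'], f['fy']*c[1]/c[2]+f['cy']
E
python3 - <<'E'
from h import *
import pickle
fs={}
for n in ('scene','top','wrist'):
    f=grab_frame(n); save(n+'0',f); fs[n]=f; print(n,f['fx'],f['cx'],f['cy'], ray(f,256,192))
pickle.dump(fs,open('f0.pkl','wb'))
print(state(), hold_point_z)
E
```

```text
pics
scene 359.22339953031695 260.1607474657959 189.51207813071994 (array([1204.00945762, -392.72851818,  794.77076246]), array([-0.65901832,  0.34584029, -0.66789921]))
top 406.14695536905685 254.91412385022565 191.66628603689077 (array([ 347.63199141,   13.91811206, 1121.93371181]), array([ 0.12156751, -0.02012372, -0.99237915]))
wrist 346.2530041433047 257.76755120112523 189.04856549905162 (array([101.29698827, 570.97254259, 383.2942497 ]), array([ 0.24674402, -0.08343315, -0.96548242]))
{'time_s': 0.15, 'qpos': array([ 7.18493948e+01,  1.83420705e+01,  8.96907545e+01, -7.32132264e-04,
        7.20438401e+01, -1.14443124e+00]), 'qvel': array([ 0.0361929 ,  0.0527298 , -0.39143177, -0.01460774, -0.08254586,
       -0.02886202]), 'effort': array([-3.47826253e-04, -4.12767506e+01, -2.32156241e+01,  7.25386594e-02,
        4.32830094e-02, -8.75582623e-05]), 'ee_pos': array([168.04189843, 549.49443659, 213.32227126]), 'ee_rot': array([-1.79923336e+02, -8.35183038e-04,  1.62994052e+02]), 'force': array([ 0.34955004, -0.0207299 ,  0.32497006]), 'torque': array([0.02384279, 0.03680617, 0.04547092]), 'gripper_width': 91.47538843549623} -18.8
```

View pics/scene0.png

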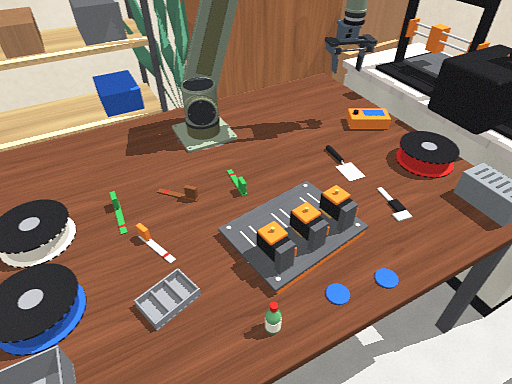

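View pics/top0.png

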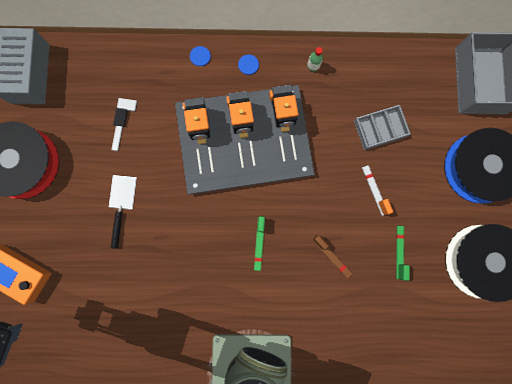

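View pics/wrist0.png

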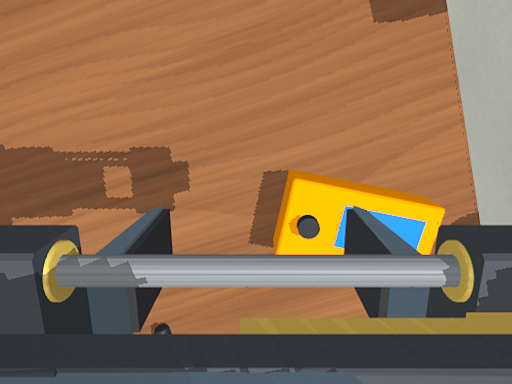

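Candidates in the top view: the steel blade with orange grip and red band (grip at 387,207, tip at 366,168); green look-alikes at (260,243) and (402,253); a brown one at (333,255). The description fits the first. I'll check it in a close crop and measure it together with the bed.

```bash
python3 - <<'E'
from h import *
import pickle
fs=pickle.load(open('f0.pkl','rb'))
a=fs['top']['frame'][75:235,165:425,::-1]
cv2.imwrite('pics/topcrop.png',cv2.resize(a,None,fx=3,fy=3,interpolation=cv2.INTER_CUBIC)[:600,:800])
a=fs['top']['frame'][150:225,340:420,::-1]; b=fs['scene']['frame'][215:270,125:185,::-1]
A=cv2.resize(a,(400,375),interpolation=cv2.INTER_CUBIC);B=cv2.resize(b,(400,375),interpolation=cv2.INTER_CUBIC)
cv2.imwrite('pics/gcrop.png',np.hstack([A,B]))
E
```

```text
(no output)
```

View pics/topcrop.png

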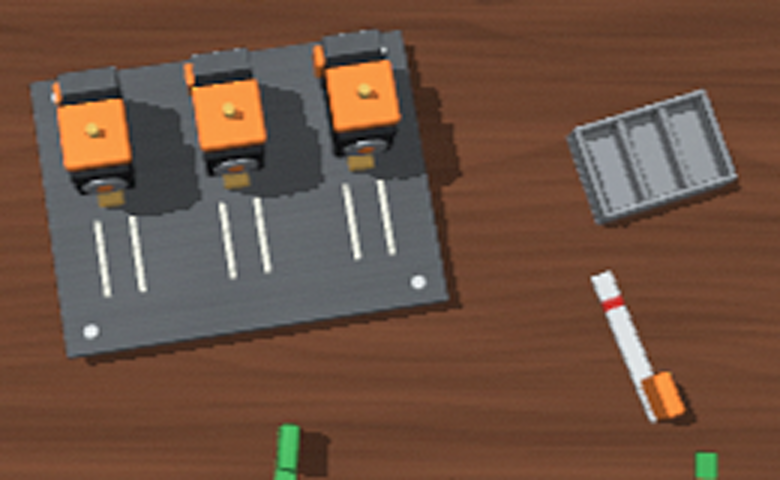

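View pics/gcrop.png

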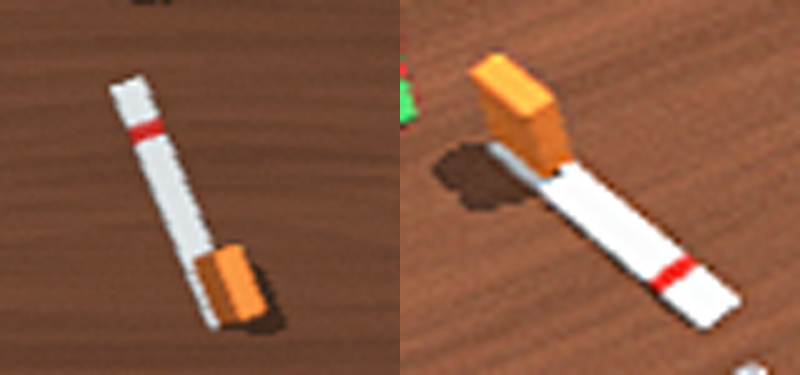

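The crops confirm it: a steel blade with a red band and an upright orange grip. Next I measure the gauge and bed.

```bash
python3 - <<'E'
from h import *
import pickle
fs=pickle.load(open('f0.pkl','rb'))
T=fs['top'];S=fs['scene']
def comps(m,off,mina=8):
    n,l,st,c=cv2.connectedComponentsWithStats(m.astype(np.uint8))
    return [(st[i,4],c[i]+off,np.argwhere(l==i)[:,::-1]+off) for i in range(1,n) if st[i,4]>=mina]
# gauge blade white in top
x0,y0,x1,y1=355,155,410,222
im=T['frame'][y0:y1,x0:x1]; hsv=cv2.cvtColor(im,cv2.COLOR_RGB2HSV)
w=(hsv[...,1]<60)&(hsv[...,2]>130); r=((hsv[...,0]<5)|(hsv[...,0]>170))&(hsv[...,1]>150)&(hsv[...,2]>130)
pts=[]
for a,c,p in comps(w|r,np.array([x0,y0])):
    print('blade',a,c); 
    P=np.array([onplane(T,u,v,5)[:2] for u,v in p]); pts.append(P)
P=np.vstack(pts); 
rect=cv2.minAreaRect(P.astype(np.float32)); print('rect',rect, cv2.boxPoints(rect))
m=P.mean(0); U,s,Vt=np.linalg.svd(P-m); print('pca yaw',np.degrees(np.arctan2(Vt[0,1],Vt[0,0])))
for a,c,p in comps(r,np.array([x0,y0]),3): print('red',a,c,onplane(T,*c,5))
o=(hsv[...,0]>8)&(hsv[...,0]<18)&(hsv[...,1]>170)&(hsv[...,2]>200)
for a,c,p in comps(o,np.array([x0,y0])): print('griptop',a,c,onplane(T,*c,52))
# scene
x0,y0,x1,y1=125,215,185,270
im=S['frame'][y0:y1,x0:x1]; hsv=cv2.cvtColor(im,cv2.COLOR_RGB2HSV)
r=((hsv[...,0]<5)|(hsv[...,0]>170))&(hsv[...,1]>150)&(hsv[...,2]>150)
for a,c,p in comps(r,np.array([x0,y0]),3): print('S red',a,c,onplane(S,*c,5))
o=(hsv[...,0]>8)&(hsv[...,0]<20)&(hsv[...,1]>150)&(hsv[...,2]>225)
for a,c,p in comps(o,np.array([x0,y0])): print('S griptop',a,c,onplane(S,*c,52))
# bed white lines in top
x0,y0,x1,y1=180,85,312,195
im=T['frame'][y0:y1,x0:x1]; hsv=cv2.cvtColor(im,cv2.COLOR_RGB2HSV)
w=(hsv[...,1]<60)&(hsv[...,2]>140)
for a,c,p in comps(w,np.array([x0,y0]),4):
    P=np.array([onplane(T,u,v,30)[:2] for u,v in p]); q=P-P.mean(0); Vt=np.linalg.svd(q)[2]; s=q@Vt[0]
    print('w',a,c.round(1),P.mean(0).round(1),'ang',np.degrees(np.arctan(Vt[0,1]/Vt[0,0])).round(2),'len',np.ptp(s).round(1))
E
```

```text
blade 298 [372.84899329 186.24161074]
rect ((493.614501953125, -339.56146240234375), (145.47569274902344, 20.549354553222656), 20.942230224609375) [[ 422.00916 -355.96396]
 [ 429.35406 -375.15585]
 [ 565.21985 -323.15897]
 [ 557.87494 -303.96707]]
pca yaw -161.21535299963455
red 18 [369.05555556 175.77777778] [ 533.40126857 -324.94336142    5.        ]
griptop 83 [387.34939759 205.95180723] [ 444.84451383 -357.42777713   52.        ]
S red 15 [165.93333333 254.33333333] [ 533.41785917 -322.69016726    5.        ]
S griptop 33 [141.12121212 227.57575758] [ 449.5839456  -359.09122477   52.        ]
w 4 [285.5 122. ] [677.7 -88.5] ang -89.23 len 8.3
w 67 [281.8 148.6] [602.5 -78.3] ang 9.62 len 71.3
w 64 [293.2 147.2] [ 606.7 -109.8] ang 9.66 len 69.0
w 69 [240.4 154.7] [583.9  35.1] ang 9.4 len 71.0
w 69 [252.  152.8] [589.6   3.6] ang 9.45 len 68.3
w 69 [198.7 160.8] [565.7 148.8] ang 9.46 len 70.4
w 72 [210.4 159.3] [570.1 117. ] ang 9.38 len 70.4
w 18 [304.  168.5] [ 547.5 -139. ] ang -64.86 len 13.6
w 21 [194.9 185. ] [498.8 157.5] ang -48.41 len 13.4
```

```bash
python3 - <<'E'
from h import *
import pickle
fs=pickle.load(open('f0.pkl','rb'))
T=fs['top'];S=fs['scene']
y=np.radians(9.35); ex=np.array([np.cos(y),np.sin(y)]); ey=np.array([-ex[1],ex[0]])
c=np.array([586.7,19.4])
def loc(p): p=np.asarray(p)[:2]-c; return np.round([p@ex,p@ey],1)
for n,(a,b) in dict(bl=(32,84),br=(402,30),fl=(68,357),fr=(447,298)).items():
    u,v=165+a/3-.33,75+b/3-.33; p=onplane(T,u,v,30); print(n,p.round(1),loc(p))
for q in ((677.7,-88.5),(547.5,-139),(498.8,157.5)): print('dot',loc(q))
x0,y0,x1,y1=180,85,312,195
im=T['frame'][y0:y1,x0:x1]; hsv=cv2.cvtColor(im,cv2.COLOR_RGB2HSV)
o=(hsv[...,0]>8)&(hsv[...,0]<18)&(hsv[...,1]>150)&(hsv[...,2]>190)
n,l,st,cc=cv2.connectedComponentsWithStats(o.astype(np.uint8))
for i in range(1,n):
    if st[i,4]>80:
        k=cc[i]+[x0,y0]; print('cap top',st[i,4],k.round(1),loc(onplane(T,*k,126)))
        p=np.argwhere(l==i)[:,::-1]+[x0,y0]; L=np.array([loc(onplane(T,u,v,126)) for u,v in p]); print(np.percentile(L,[1,99],axis=0))
o=(hsv[...,0]>8)&(hsv[...,0]<28)&(hsv[...,1]>110)&(hsv[...,2]>70)&(hsv[...,2]<190)
n,l,st,cc=cv2.connectedComponentsWithStats(o.astype(np.uint8))
for i in range(1,n):
    if st[i,4]>8: k=cc[i]+[x0,y0]; print('brass?',st[i,4],k.round(1),st[i,:4]+[x0,y0,0,0],loc(onplane(T,*k,40)))
# edge of bed front: profile along bed x at several y, z=30
for yy in (-120,-57,57,120):
    row=[]
    for xx in range(-130,-85,2):
        p=c+ex*xx+ey*yy; u,v=proj(T,[*p,30]); g=cv2.getRectSubPix(cv2.cvtColor(T['frame'],cv2.COLOR_RGB2GRAY),(1,1),(float(u),float(v)))[0,0]; row.append(int(g))
    print(yy,row)
E
```

```text
bl [728.8 217.4  30. ] [172.4 172.3]
br [ 786.  -125.7   30. ] [ 173.1 -175.6]
fl [475.  177.1  30. ] [-84.6 173.8]
fr [ 532.5 -165.4   30. ] [ -83.5 -173.5]
dot [  72.3 -121.3]
dot [ -64.4 -149.9]
dot [-64.3 150.5]
cap top 420 [285.3 106.2] [  85.8 -113.9]
[[  59.919 -141.262]
 [ 112.181  -86.9  ]]
cap top 417 [240.6 112.7] [86.1  0.8]
[[ 60.048 -26.284]
 [112.084  27.668]]
cap top 429 [195.6 119.2] [ 86.1 115.5]
[[ 60.1    88.556]
 [112.6   142.316]]
brass? 874 [216.4  89.8] [180  85 102  17] [188.4  54.2]
brass? 187 [306.8  93.5] [299  85  13  23] [ 141.  -191.6]
brass? 17 [271.6  97.9] [270  94   4   7] [142.9 -93.2]
brass? 13 [287.2 106.5] [284 106   7   2] [ 112.2 -131.8]
brass? 13 [242.8 113.2] [240 112   6   3] [111.4  -7.8]
brass? 28 [287.2 116.6] [276 113  23   6] [  83.9 -127.1]
brass? 10 [197.3 119.4] [195 118   5   3] [112.7 118. ]
brass? 28 [243.5 122.8] [232 118  22   8] [84.4 -5.4]
brass? 51 [308.6 124.4] [306 119   6  12] [  53.2 -181.6]
brass? 31 [199.1 129. ] [186 123  23   9] [ 85.2 117. ]
brass? 9 [286.7 124.6] [284 124   6   2] [  61.8 -121.9]
brass? 36 [284.6 128.8] [281 127   9   5] [  51.  -114.3]
brass? 36 [243.3 134.8] [240 133   8   5] [51.2  0.2]
brass? 10 [309.8 137. ] [308 136   4   3] [  17.8 -178.8]
brass? 44 [201.1 140.3] [197 137   9   7] [ 53.2 115.9]
brass? 184 [181.9 177.5] [180 147   8  48] [-40.3 180.9]
brass? 866 [276.5 189. ] [210 179 102  16] [-109.9  -65.6]
-120 [77, 80, 81, 82, 82, 82, 83, 84, 87, 87, 86, 86, 85, 88, 87, 83, 81, 79, 69, 47, 50, 52, 60]
-57 [81, 82, 82, 80, 77, 76, 77, 81, 84, 85, 85, 84, 84, 83, 82, 86, 86, 81, 55, 50, 52, 52, 58]
57 [80, 78, 79, 80, 80, 79, 78, 79, 81, 82, 81, 80, 78, 77, 79, 83, 87, 81, 64, 49, 50, 51, 58]
120 [81, 82, 82, 83, 80, 80, 81, 81, 80, 80, 79, 80, 79, 79, 81, 82, 82, 74, 47, 46, 47, 48, 54]
```

```bash
cat >> h.py <<'E'
from scipy.spatial.transform import Rotation as Rn
def go(x,y,z,yaw=None):
    s=state(); R=Rn.from_euler('xyz',s['ee_rot'],degrees=True)
    d=R.inv().apply(np.array([x,y,z])-s['ee_pos']); 
    print('pos',s['ee_pos'].round(1),'rot',s['ee_rot'].round(2),'F',s['force'].round(1),'w',round(s['gripper_width'],1),'t',s['time_s'])
    print('tool shift',d.round(1),'norm',np.linalg.norm(d).round(1),'rows',int(np.ceil(np.linalg.norm(d)/60)))
    if yaw is not None:
        T=Rn.from_euler('xyz',[180,0,yaw],degrees=True); print('turn',(R.inv()*T).as_rotvec(degrees=True).round(2))
E
python3 -m creep '[[0,-44,-34,0,0,0,0],[0,-44,-34,0,0,0,0],[0,-44,-34,0,0,0,0],[0,-44,-34,0,0,0,0],[0,-44,-34,0,0,0,0]]' 10
python3 -m creep '[[0,-44,-34,0,0,0,0],[0,-44,-34,0,0,0,0],[0,-44,-34,0,0,0,0],[0,-44,-34,0,0,0,0]]'
python3 - <<'E'
from h import *
go(445,-358,150,21)
import pickle
T=pickle.load(open('f0.pkl','rb'))['top']
for q in ((402,228),(402,253),(403,272)): print(onplane(T,*q,0).round(0))
E
```

```text
time_s: 0.78
ee_pos: [329.5, 321.4, 213.9]
ee_rot: [180.0, 0.0, 163.0]
force: [1.0, 0.0, 0.4]
gripper_width: 91.1
time_s: 1.27
ee_pos: [458.1, 139.8, 213.9]
ee_rot: [180.0, -0.0, 163.0]
force: [1.0, 0.5, -0.5]
gripper_width: 90.9
pos [458.1 139.8 213.9] rot [179.98  -0.   162.99] F [ 1.   0.5 -0.5] w 90.9 t 1.275
tool shift [-133.1 -479.9   63.7] norm 502.1 rows 9
turn [ 1.0000e-02 -2.0000e-02  1.4199e+02]
[ 389. -414.    0.]
[ 320. -412.    0.]
[ 269. -413.    0.]
```

```bash

python3 -m creep '[[0,-15,-53,4,0,0,10.5],[0,-5,-55,4,0,0,10.5],[0,5,-55,4,0,0,10.5],[0,15,-53,4,0,0,10.5],[0,24,-50,4,0,0,10.5]]'
python3 - <<'E'
from h import *
go(445,-358,150,21)
E
```

```text
time_s: 1.9
ee_pos: [291.1, -35.0, 193.6]
ee_rot: [-180.0, 0.0, 110.0]
force: [-0.6, 0.8, 1.1]
gripper_width: 91.3
pos [291.1 -35.  193.6] rot [-179.97    0.    110.04] F [-0.6  0.8  1.1] w 91.3 t 1.9
tool shift [-356.2   33.9   43.6] norm 360.5 rows 7
turn [-2.000e-02  3.000e-02  8.904e+01]
```

```bash

python3 -m creep '[[0,-20,54,0,0,0,0],[0,0,0,0,0,0,10.5],[0,0,0,0,0,0,10.5],[0,0,0,0,0,0,10.5],[0,0,0,0,0,0,10.5]]'
python3 -m creep '[[0,0,0,0,0,0,10.5],[0,0,0,0,0,0,10.5],[0,0,0,0,0,0,10.5],[0,0,0,0,0,0,10.5],[0,0,0,0,0,0,5]]'
python3 - <<'E'
from h import *
go(445,-358,150,21)
E
```

```text
time_s: 2.52
ee_pos: [349.9, -33.8, 193.8]
ee_rot: [-180.0, 0.0, 68.1]
force: [0.1, -0.0, 0.1]
gripper_width: 91.1
time_s: 3.15
ee_pos: [349.9, -33.8, 193.8]
ee_rot: [-180.0, 0.0, 21.3]
force: [-0.2, -0.7, -0.3]
gripper_width: 91.4
pos [349.9 -33.8 193.8] rot [-1.7999e+02  1.0000e-02  2.1300e+01] F [-0.2 -0.7 -0.3] w 91.4 t 3.15
tool shift [-29.2 336.6  43.7] norm 340.6 rows 6
turn [-0.01  0.01  0.3 ]
```

```bash

python3 -m creep '[[0,-5,56,7,0,0,0.3],[0,-5,56,7,0,0,0],[0,-5,56,7,0,0,0],[0,-5,56,7,0,0,0],[0,-5,56,7,0,0,0]]'
python3 -m creep '[[0,-5,56,7,0,0,0],[0,0,0,0,0,0,0]]'
python3 - <<'E'
from h import *
f=grab_frame('wrist'); save('w1',f); g=grab_frame('top'); save('t1',g)
go(445,-358,60,21)
E
```

```text
time_s: 3.78
ee_pos: [428.5, -305.7, 158.4]
ee_rot: [-180.0, -0.0, 21.2]
force: [0.9, 0.3, 0.6]
gripper_width: 91.3
time_s: 4.03
ee_pos: [444.3, -361.0, 150.3]
ee_rot: [-180.0, 0.0, 21.0]
force: [0.3, 0.4, -0.4]
gripper_width: 91.3
pos [ 443.4 -357.6  151.1] rot [-1.7987e+02  4.0000e-02  2.1140e+01] F [-0.8  0.8  0.1] w 91.6 t 4.125
tool shift [ 1.4  1.2 91.1] norm 91.1 rows 2
turn [-0.13  0.04  0.14]
```

View pics/w1.png

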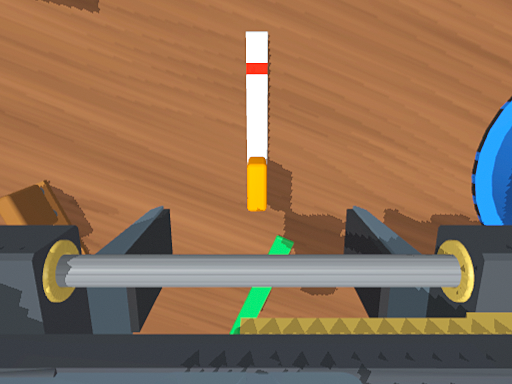

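Wrist view: the blade is upright at column 257, the tip at row 32, the band at row 68 and the grip at rows 157–211. The green look-alike's end is at (284,240). I'll measure from this view.

```bash

python3 - <<'E'
from h import *
f=grab_frame('wrist')
print('tip',onplane(f,257,32,5).round(1),'band',onplane(f,257.3,68.5,5).round(1),'bladeback',onplane(f,257.5,155,5).round(1))
h=cv2.cvtColor(f['frame'],cv2.COLOR_RGB2HSV); m=(h[...,0]>15)&(h[...,0]<28)&(h[...,1]>180)&(h[...,2]>200); m[:150]=0;m[220:]=0
m[:,:230]=0;m[:,290:]=0
p=np.argwhere(m)[:,::-1]; print(p.min(0),p.max(0)); 
for v in (p.min(0)[1],p.max(0)[1]): print('grip top',onplane(f,257,v,52).round(1))
print('griptop c',onplane(f,*p.mean(0),52).round(1))
print('green end',onplane(f,284,240,10).round(1), onplane(f,284,240,0).round(1))
w=(h[...,1]<40)&(h[...,2]>200); w[160:]=0; w[:,:235]=0; w[:,280:]=0
P=np.argwhere(w)[:,::-1]; 
cs=[(v,np.mean(P[P[:,1]==v,0])) for v in range(35,150,5) if (P[:,1]==v).any()]
a=onplane(f,cs[0][1],cs[0][0],5);b=onplane(f,cs[-1][1],cs[-1][0],5); d=a-b; print('yaw',np.degrees(np.arctan2(d[1],d[0])),cs[0],cs[-1],a.round(1),b.round(1))
E
```

```text
tip [ 560.8 -311.2    5. ] band [ 533.6 -322.     5. ] bladeback [ 463.4 -349.3    5. ]
[251 157] [270 211]
grip top [ 468.8 -346.9   52. ]
grip top [ 427.2 -362.9   52. ]
griptop c [ 449.3 -357.6   52. ]
green end [ 396.2 -402.7   10. ] [ 392.5 -405.     0. ]
yaw 20.7290039554942 (35, np.float64(261.5)) (145, np.float64(260.5)) [ 559.9 -315.6    5. ] [ 472.9 -348.5    5. ]
```

```bash

python3 -m creep '[[0,1,0,45,0,0,0],[0,0,0,45,0,0,0],[0,0,0,25,0,0,0],[0,0,0,15,0,0,0],[0,0,0,8,0,0,0]]' 15
python3 - <<'E'
from h import *
go(444.5,-357,11.5,21)
f=grab_frame('wrist'); save('w2',f)
E
```

```text
time_s: 4.8
ee_pos: [445.1, -356.9, 14.0]
ee_rot: [180.0, -0.0, 21.2]
force: [0.1, 0.5, -0.5]
gripper_width: 91.0
pos [ 445.1 -356.9   14. ] rot [ 1.7999e+02 -1.0000e-02  2.1250e+01] F [ 0.1  0.5 -0.5] w 91.0 t 4.8
tool shift [-0.6 -0.1  2.5] norm 2.6 rows 1
turn [ 0.01 -0.01  0.25]
```

View pics/w2.png

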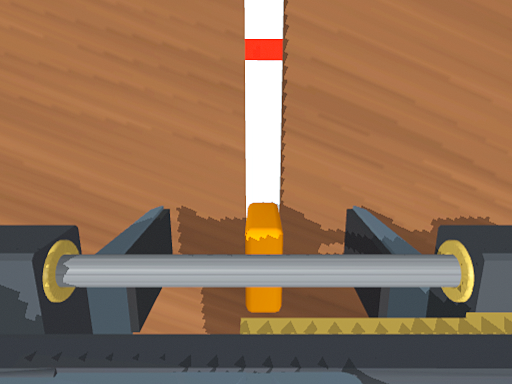

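The grip is centred between the fingers. Now I close on it.

```bash

python3 -m creep '[[0,0,0,2.5,0,0,0.2],[1,0,0,0,0,0,0],[1,0,0,0,0,0,0],[1,0,0,0,0,0,0],[1,0,0,0,0,0,0]]' 30
python3 -m creep '[[1,0,0,0,0,0,0],[1,0,0,0,0,0,0]]'
```

```text
time_s: 5.48
ee_pos: [444.9, -357.6, 11.6]
ee_rot: [180.0, -0.0, 21.0]
force: [0.0, -0.3, 0.3]
gripper_width: 54.0
time_s: 5.72
ee_pos: [444.9, -357.5, 11.4]
ee_rot: [-180.0, -0.0, 21.0]
force: [0.8, 0.7, -0.2]
gripper_width: 34.1
```

```bash

python3 -m creep '[[1,0,0,0,0,0,0],[1,0,0,0,0,0,0],[1,0,0,0,0,0,0],[1,0,0,0,0,0,0]]'
python3 -m creep '[[1,0,0,-10,0,0,0],[1,0,0,-20,0,0,0],[1,0,0,-30,0,0,0],[1,0,0,-30,0,0,0],[1,0,0,0,0,0,0]]'
python3 - <<'E'
from h import *
f=grab_frame('wrist'); save('w3',f)
y=np.radians(9.35); ex=np.array([np.cos(y),np.sin(y)]); ey=np.array([-ex[1],ex[0]])
G=np.array([586.7,19.4])+ex*73.3
print('G',G, 'left',G+115*ey,'right',G-115*ey)
E
```

```text
time_s: 6.22
ee_pos: [445.0, -357.6, 11.5]
ee_rot: [180.0, -0.0, 21.0]
force: [0.7, 0.1, -0.0]
gripper_width: 16.3
time_s: 6.85
ee_pos: [446.2, -358.6, 104.0]
ee_rot: [179.7, -0.2, 21.0]
force: [-0.2, -0.0, -1.2]
gripper_width: 15.9
G [659.02615927  31.30868109] left [640.34268961 144.78082729] right [677.70962893 -82.1634651 ]
```

View pics/w3.png

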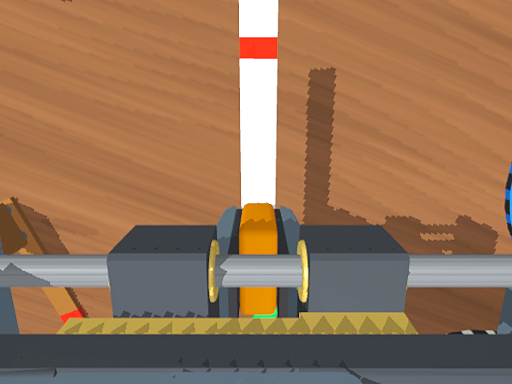

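```bash
cat >> h.py <<'E'
y_=np.radians(9.35); EX=np.array([np.cos(y_),np.sin(y_)]); EY=np.array([-EX[1],EX[0]])
G=np.array([659.0,31.3])
def bedloc(p,k=0): p=np.asarray(p)[:2]-G-115*k*EY; return np.array([p@EX,p@EY])
def band(f,z):
    h=cv2.cvtColor(f['frame'],cv2.COLOR_RGB2HSV); m=((h[...,0]<6)|(h[...,0]>172))&(h[...,1]>190)&(h[...,2]>150); m[220:]=0; m[:,:200]=0; m[:,310:]=0
    n,l,st,c=cv2.connectedComponentsWithStats(m.astype(np.uint8)); i=1+np.argmax(st[1:,4]); print('band px',c[i].round(1),st[i]); return onplane(f,*c[i],z)
E
python3 - <<'E'
from h import *
f=grab_frame('wrist'); s=state(); 
p=band(f,s['ee_pos'][2]-7); R=Rn.from_euler('xyz',s['ee_rot'],degrees=True); print(p.round(1),'band in tool',R.inv().apply(p-s['ee_pos']).round(1))
w=cv2.cvtColor(f['frame'],cv2.COLOR_RGB2HSV); m=(w[...,1]<40)&(w[...,2]>200); m[:,:200]=0;m[:,310:]=0
q=[]
for v in (5,195):
    c=np.flatnonzero(m[v]); print(v,c.min(),c.max()); q.append(onplane(f,(c.min()+c.max())/2,v,s['ee_pos'][2]-7))
d=R.inv().apply(q[0]-q[1]); print('tool blade dir',d.round(1),np.degrees(np.arctan2(d[1],d[0])),R.inv().apply(q[1]-s['ee_pos']))
P=G-115*EY-170*EX; go(P[0],P[1],104,9.35)
E
```

```text
band px [257.7  47.5] [239  38  38  20 751]
[ 534.4 -323.3   94. ] band in tool [96.2  0.7  7. ]
5 239 277
195 241 275
tool blade dir [92.2 -0.  -0. ] -0.0022067006070405995 [22.4965024   0.85685933  6.99133768]
pos [ 444.4 -357.1  101. ] rot [-1.7995e+02  2.0000e-02  2.1000e+01] F [ 0.6 -0.1 -1.2] w 15.7 t 6.95
tool shift [ 149.8 -207.4   -2.9] norm 255.9 rows 5
turn [-0.04  0.02 11.65]
```

```bash

python3 -m creep '[[1,30,-41.5,0,0,0,0],[1,30,-41.5,0,0,0,0],[1,30,-41.5,0,0,0,0],[1,30,-41.5,0,0,0,0],[1,30,-41.5,0,0,0,0]]'
python3 -m creep '[[1,0,0,0,0,0,5.8],[1,0,0,0,0,0,5.8],[1,0,0,0,0,0,0]]'
python3 - <<'E'
from h import *
P=G-115*EY-170*EX; go(P[0],P[1],50,9.35)
f=grab_frame('wrist'); save('w4',f)
E
```

```text
time_s: 7.58
ee_pos: [509.7, -108.2, 99.8]
ee_rot: [-179.9, 0.2, 21.0]
force: [0.4, 0.6, -1.2]
gripper_width: 16.0
time_s: 7.95
ee_pos: [509.6, -109.6, 100.0]
ee_rot: [-179.9, 0.2, 9.5]
force: [0.1, -0.0, -1.2]
gripper_width: 16.2
pos [ 509.6 -109.6  100. ] rot [-1.7992e+02  1.7000e-01  9.4800e+00] F [ 0.1 -0.  -1.2] w 16.2 t 7.95
tool shift [ 0.5  0.3 50. ] norm 50.0 rows 1
turn [-0.08  0.17  0.13]
```

View pics/w4.png

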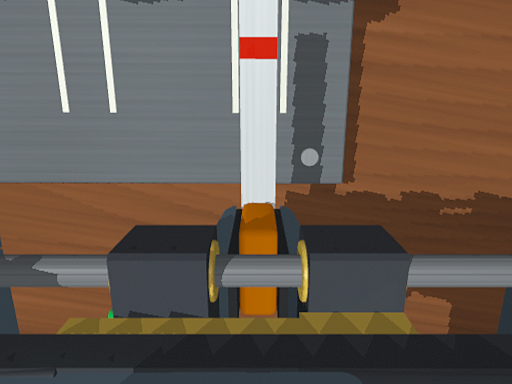

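The blade lies between the lane lines (columns 235 and 284), and the bed's front edge is at row 183. I'll check this in the wrist-camera frame.

```bash

python3 - <<'E'
from h import *
f=grab_frame('wrist'); s=state()
for v in (5,60,105):
    row=f['frame'][v].astype(int); br=np.flatnonzero((row.min(1)>215)&(np.arange(512)>225)&(np.arange(512)<295)); print(v,br.min(),br.max(), br)
    # sets
for (a,b,v) in ((235.5,283.5,105),):
    A=onplane(f,a,v,30);B=onplane(f,b,v,30); print('lines mid bed',bedloc((A+B)/2,-1), np.linalg.norm(A-B))
print('line near end',bedloc(onplane(f,235.5,112.5,30),-1))
print('front edge L,R', bedloc(onplane(f,60,182.5,30),-1),bedloc(onplane(f,300,182.5,30),-1))
p=band(f,s['ee_pos'][2]-7); print('band',bedloc(p,-1)); print('tcp',bedloc(s['ee_pos'],-1))
E
```

```text
5 231 287 [231 232 233 234 235 236 239 240 241 242 243 244 245 246 247 248 249 250
 251 252 253 254 255 256 257 258 259 260 261 262 263 264 265 266 267 268
 269 270 271 272 273 274 275 276 282 283 284 285 286 287]
60 232 285 [232 233 234 235 236 240 241 242 243 244 245 247 248 249 250 251 254 255
 256 257 258 259 260 261 262 263 264 265 266 267 268 269 270 271 272 273
 274 275 276 281 282 283 284 285]
105 233 284 [233 234 235 236 237 241 242 243 244 249 250 256 257 258 264 265 274 275
 280 281 282 283 284]
lines mid bed [-102.67988861   -0.70598518] 32.35282298427396
line near end [-107.65943789   15.53916652]
front edge L,R [-156.77805094  141.45140739] [-156.35471766  -29.8022517 ]
band px [258.   47.5] [240  38  37  21 741]
band [-74.85311951   0.39823641]
tcp [-1.70105629e+02 -1.69327405e-01]
```

```bash

python3 -m creep '[[1,0.5,0,25,0,0,0.1],[1,0,0,20,0,0,0],[1,0,0,8,0,0,0],[1,0,0,2,0,0,0],[1,0,0,0,0,0,0]]'
python3 -m creep '[[1,0,0,1.5,0,0,0],[1,0,0,0,0,0,0]]'
python3 -m creep '[[1,0,0,1.5,0,0,0],[1,0,0,0,0,0,0]]'
```

```text
time_s: 8.68
ee_pos: [511.5, -110.2, 46.9]
ee_rot: [180.0, -0.1, 9.3]
force: [-0.3, 0.0, -1.0]
gripper_width: 15.9
time_s: 8.93
ee_pos: [511.2, -110.0, 45.2]
ee_rot: [180.0, -0.0, 9.3]
force: [-0.3, 0.1, -1.4]
gripper_width: 16.1
time_s: 9.18
ee_pos: [511.0, -109.9, 43.4]
ee_rot: [-180.0, 0.0, 9.3]
force: [0.8, 1.3, -1.3]
gripper_width: 15.7
```

```bash

python3 -m creep '[[1,0,0,1,0,0,0],[1,0,0,0,0,0,0]]'
python3 -m creep '[[1,0,0,1,0,0,0],[1,0,0,0,0,0,0]]'
python3 -m creep '[[1,0,0,0.5,0,0,0],[1,0,0,0,0,0,0]]'
python3 - <<'E'
from h import *
s=state()
f=grab_frame('wrist'); save('w5',f)
print('tcp',s['ee_pos'],bedloc(s['ee_pos'],-1)); p=band(f,35); print('band',bedloc(p,-1))
E
```

```text
time_s: 9.43
ee_pos: [511.0, -110.0, 42.4]
ee_rot: [-180.0, 0.0, 9.3]
force: [0.1, -0.1, -0.7]
gripper_width: 15.8
time_s: 9.68
ee_pos: [511.1, -110.0, 41.5]
ee_rot: [-180.0, -0.0, 9.3]
force: [-0.2, 0.5, -0.5]
gripper_width: 15.9
time_s: 9.93
ee_pos: [511.2, -110.0, 41.0]
ee_rot: [180.0, -0.0, 9.3]
force: [-0.8, -0.8, 0.6]
gripper_width: 15.6
tcp [ 511.17028287 -109.97816849   41.02154007] [-168.81844912   -0.38404308]
band px [258.  47.] [240  37  38  21 778]
band [-73.26170772  -0.35548102]
```

View pics/w5.png

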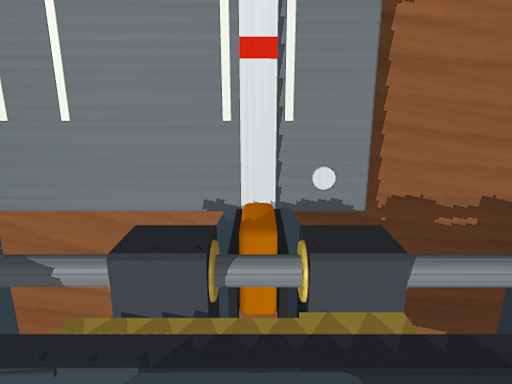

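```bash

python3 - <<'E'
from h import *
f=grab_frame('wrist')
g=cv2.cvtColor(f['frame'],cv2.COLOR_RGB2GRAY); h=cv2.cvtColor(f['frame'],cv2.COLOR_RGB2HSV)
for u in (60,120,180,300):
    col=h[195:225,u,1]; k=195+np.flatnonzero(col>90)[0]; print(u,k,bedloc(onplane(f,u,k-.5,30),-1))
for v in (5,110):
    row=f['frame'][v].astype(int); b=np.flatnonzero((row.min(1)>200)&(np.arange(512)>210)&(np.arange(512)<300)); print(v,b)
    print(bedloc(onplane(f,(b.min()+b.max())/2,v,30),-1))
for u in (222,): pass
print('band',bedloc(band(f,35),-1))
E
```

```text
60 212 [-156.87514604  108.52139283]
120 212 [-156.92228768   75.56695909]
180 212 [-156.96944676   42.60034528]
300 212 [-157.06381721  -23.36944958]
5 [220 221 222 223 224 225 226 227 239 240 241 242 243 244 245 246 247 248
 249 250 251 252 253 254 255 256 257 258 259 260 261 262 263 264 265 266
 267 268 269 270 271 272 273 274 275 276 287 288 289 290 291 292 293 294
 295]
[-53.96917247  -0.13246917]
110 [223 224 225 226 227 228 229 240 241 242 243 244 245 246 247 248 249 250
 251 252 253 254 255 256 257 258 259 260 261 262 263 264 265 266 267 268
 269 270 271 272 273 274 275 285 286 287 288 289 290 291 292]
[-1.0260000e+02 -6.9758326e-02]
band px [258.  47.] [240  37  38  21 778]
band [-73.26168256  -0.35530796]
```

```bash

python3 -m creep '[[1,3,0,0,0,0,0],[1,3,0,0,0,0,0],[1,3,0,0,0,0,0],[1,3,0,0,0,0,0],[1,3,0,0,0,0,0]]'
python3 -m creep '[[1,2,0,0,0,0,0],[1,2,0,0,0,0,0]]'
python3 -m creep '[[1,1.5,0,0,0,0,0]]'
python3 -m creep '[[1,1.5,0,0,0,0,0]]'
python3 -m creep '[[1,1.5,0,0,0,0,0]]'
```

```text
time_s: 10.65
ee_pos: [526.1, -107.5, 40.9]
ee_rot: [-180.0, 0.0, 9.3]
force: [-1.3, -0.5, 0.5]
gripper_width: 15.5
time_s: 10.9
ee_pos: [529.9, -106.9, 40.9]
ee_rot: [-180.0, 0.0, 9.3]
force: [-1.4, 0.2, 0.6]
gripper_width: 15.7
time_s: 11.02
ee_pos: [531.4, -106.7, 40.9]
ee_rot: [-180.0, 0.0, 9.3]
force: [-1.4, -1.2, -0.1]
gripper_width: 15.7
time_s: 11.15
ee_pos: [532.8, -106.4, 40.9]
ee_rot: [-180.0, 0.0, 9.3]
force: [-0.9, -0.7, 0.8]
gripper_width: 16.0
time_s: 11.28
ee_pos: [534.3, -106.2, 40.9]
ee_rot: [-180.0, -0.0, 9.3]
force: [-1.8, -0.2, 0.5]
gripper_width: 16.2
```

```bash
for i in 1 2 3 4; do :; done
python3 -m creep '[[1,1,0,0,0,0,0]]'|sed -n '2p;4p'
python3 -m creep '[[1,1,0,0,0,0,0]]'|sed -n '2p;4p'
python3 -m creep '[[1,1,0,0,0,0,0]]'|sed -n '2p;4p'
python3 -m creep '[[1,1,0,0,0,0,0]]'|sed -n '2p;4p'
```

```text
ee_pos: [535.4, -106.0, 40.9]
force: [-1.7, 0.8, 1.0]
ee_pos: [536.3, -105.8, 41.0]
force: [-1.6, 0.3, 1.0]
ee_pos: [537.3, -105.7, 40.9]
force: [-1.4, 0.3, 0.8]
ee_pos: [538.3, -105.5, 40.9]
force: [-1.4, -0.2, 1.3]
```

```bash

python3 -m creep '[[1,1,0,0,0,0,0]]'|sed -n '2p;4p'
python3 -m creep '[[1,1,0,0,0,0,0]]'|sed -n '2p;4p'
python3 -m creep '[[1,1,0,0,0,0,0]]'|sed -n '2p;4p'
python3 -m creep '[[1,1,0,0,0,0,0]]'|sed -n '2p;4p'
```

```text
ee_pos: [539.3, -105.4, 40.9]
force: [-1.3, -1.0, 0.9]
ee_pos: [540.2, -105.2, 40.9]
force: [-1.7, -0.6, 1.0]
ee_pos: [540.6, -105.1, 40.8]
force: [-3.7, -0.4, 1.4]
ee_pos: [541.0, -104.9, 40.6]
force: [-5.5, -0.8, 0.5]
```

```bash

python3 -m creep '[[1,0.7,0,0,0,0,0]]'|sed -n '2p;4p'
python3 -m creep '[[1,0.7,0,0,0,0,0]]'|sed -n '2p;4p'
python3 -m creep '[[1,0.7,0,0,0,0,0]]'|sed -n '2p;4p'
```

```text
ee_pos: [541.1, -104.8, 40.5]
force: [-5.8, -2.0, 1.7]
ee_pos: [541.3, -104.7, 40.4]
force: [-7.4, -2.5, 1.4]
ee_pos: [541.4, -104.6, 40.2]
force: [-7.8, -2.5, 1.2]
```

```bash

python3 -m creep '[[1,0.5,0,0,0,0,0],[1,0,0,0,0,0,0]]'|sed -n '2,4p'
python3 -m creep '[[1,0.7,0,0,0,0,0]]'|sed -n '2p;4p'
python3 -m creep '[[1,0.7,0,0,0,0,0]]'|sed -n '2,4p'
python3 - <<'E'
from h import *
for n in('wrist','scene'):
    f=grab_frame(n); 
    if n=='scene':
        a=f['frame'][170:300,200:380,::-1]; cv2.imwrite('pics/s6.png',cv2.resize(a,None,fx=4,fy=4,interpolation=cv2.INTER_CUBIC))
    else: save('w6',f)
E
```

```text
ee_pos: [541.5, -104.6, 40.2]
ee_rot: [-179.9, 0.4, 9.3]
force: [-8.5, -3.4, 3.0]
ee_pos: [541.6, -104.5, 40.1]
force: [-9.8, -2.1, 1.6]
ee_pos: [542.1, -104.3, 40.0]
ee_rot: [-179.9, 0.5, 9.3]
force: [-9.3, -2.1, 2.5]
```

View pics/w6.png

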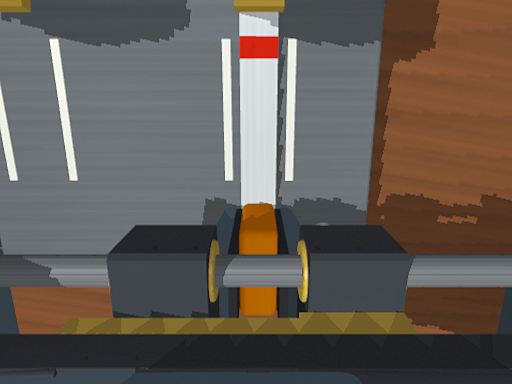

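View pics/s6.png

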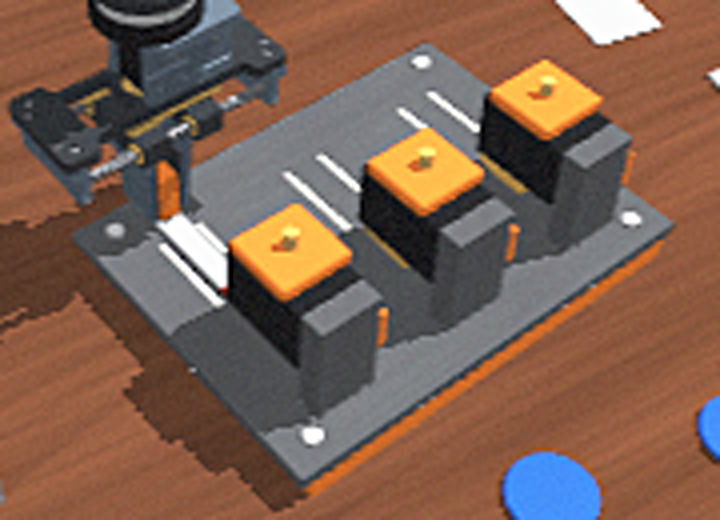

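The blade enters straight under the brass shoe (column 258). The push is about 9 N and no longer climbing, so I continue in small steps.

```bash

python3 -m creep '[[1,0.7,0,0,0,0,0]]'|sed -n '2p;4p'
python3 -m creep '[[1,0.7,0,0,0,0,0]]'|sed -n '2p;4p'
python3 -m creep '[[1,0.7,0,0,0,0,0]]'|sed -n '2p;4p'
python3 -m creep '[[1,0.7,0,0,0,0,0]]'|sed -n '2p;4p'
```

```text
ee_pos: [542.7, -104.2, 40.0]
force: [-9.7, -2.7, 4.0]
ee_pos: [543.3, -104.0, 40.0]
force: [-8.5, -2.7, 3.5]
ee_pos: [543.9, -103.9, 40.0]
force: [-10.2, -2.1, 3.6]
ee_pos: [544.5, -103.7, 39.9]
force: [-11.2, -1.7, 2.6]
```

```bash

python3 -m creep '[[1,0.8,0,0,0,0,0]]'|sed -n '2p;4p'
python3 -m creep '[[1,0.8,0,0,0,0,0]]'|sed -n '2p;4p'
python3 -m creep '[[1,0.8,0,0,0,0,0]]'|sed -n '2p;4p'
python3 -m creep '[[1,0.8,0,0,0,0,0]]'|sed -n '2p;4p'
```

```text
ee_pos: [545.2, -103.6, 39.9]
force: [-10.4, -2.8, 2.4]
ee_pos: [546.0, -103.4, 39.9]
force: [-11.1, -2.0, 4.1]
ee_pos: [546.7, -103.3, 39.9]
force: [-10.4, -1.6, 2.4]
ee_pos: [547.4, -103.1, 39.9]
force: [-10.2, -1.3, 3.3]
```

```bash

python3 -m creep '[[1,0.8,0,0,0,0,0]]'|sed -n '2p;4p'
python3 -m creep '[[1,0.8,0,0,0,0,0]]'|sed -n '2p;4p'
python3 -m creep '[[1,0.8,0,0,0,0,0]]'|sed -n '2p;4p'
python3 -m creep '[[1,0.8,0,0,0,0,0]]'|sed -n '2p;4p'
```

```text
ee_pos: [548.2, -103.0, 39.9]
force: [-11.1, -2.0, 2.9]
ee_pos: [548.9, -102.8, 39.9]
force: [-10.8, -1.6, 3.0]
ee_pos: [549.6, -102.7, 39.8]
force: [-11.3, -1.8, 2.7]
ee_pos: [550.4, -102.6, 39.8]
force: [-10.5, -2.3, 2.8]
```

```bash

python3 -m creep '[[1,1,0,0,0,0,0],[1,1,0,0,0,0,0]]'|sed -n '2,4p'
python3 -m creep '[[1,1,0,0,0,0,0],[1,1,0,0,0,0,0]]'|sed -n '2p;4p'
python3 -m creep '[[1,1,0,0,0,0,0],[1,1,0,0,0,0,0]]'|sed -n '2p;4p'
python3 -m creep '[[1,1,0,0,0,0,0],[1,1,0,0,0,0,0]]'|sed -n '2p;4p'
python3 -m creep '[[1,1,0,0,0,0,0],[1,1,0,0,0,0,0]]'|sed -n '2,4p'
```

```text
ee_pos: [553.4, -102.2, 40.1]
ee_rot: [-179.9, 0.5, 9.3]
force: [-9.1, -1.6, 2.6]
ee_pos: [555.4, -101.9, 40.0]
force: [-8.4, -1.2, 3.0]
ee_pos: [557.4, -101.6, 40.1]
force: [-9.3, -0.7, 2.7]
ee_pos: [559.5, -101.3, 40.1]
force: [-8.6, -1.5, 3.0]
ee_pos: [561.4, -101.0, 40.1]
ee_rot: [-179.9, 0.4, 9.3]
force: [-9.1, -1.2, 3.1]
```

The ramp plateaued at about 10.5 N. On the sole the drag is a steady 9 N or so, which is the head set right. I go on toward full depth.

```bash

python3 -m creep '[[1,1.2,0,0,0,0,0],[1,1.2,0,0,0,0,0],[1,1.2,0,0,0,0,0],[1,1.2,0,0,0,0,0]]'|sed -n '2p;4p'
python3 -m creep '[[1,1.2,0,0,0,0,0],[1,1.2,0,0,0,0,0],[1,1.2,0,0,0,0,0],[1,1.2,0,0,0,0,0]]'|sed -n '2p;4p'
python3 -m creep '[[1,1.2,0,0,0,0,0],[1,1.2,0,0,0,0,0],[1,1.2,0,0,0,0,0],[1,1.2,0,0,0,0,0]]'|sed -n '2p;4p'
python3 -m creep '[[1,1.2,0,0,0,0,0],[1,1.2,0,0,0,0,0],[1,1.2,0,0,0,0,0],[1,1.2,0,0,0,0,0]]'|sed -n '2,4p'
python3 - <<'E'
from h import *
import pickle
fs={}
for n in('wrist','scene','top'):
    f=grab_frame(n); fs[n]=f
    if n=='scene':
        a=f['frame'][170:300,200:380,::-1]; cv2.imwrite('pics/s7.png',cv2.resize(a,None,fx=4,fy=4,interpolation=cv2.INTER_CUBIC))
    elif n=='top':
        a=f['frame'][70:210,165:345,::-1]; cv2.imwrite('pics/t7.png',cv2.resize(a,None,fx=4,fy=4,interpolation=cv2.INTER_CUBIC))
    else: save('w7',f)
pickle.dump(fs,open('f7.pkl','wb'))
print(bedloc(state()['ee_pos'],-1))
E
```

```text
ee_pos: [566.2, -100.2, 40.1]
force: [-9.8, -1.2, 2.7]
ee_pos: [570.9, -99.5, 40.1]
force: [-9.4, -1.5, 1.9]
ee_pos: [575.7, -98.7, 40.1]
force: [-8.2, -0.9, 2.2]
ee_pos: [580.5, -97.9, 40.1]
ee_rot: [-179.9, 0.4, 9.3]
force: [-9.5, -0.8, 1.3]
[-98.23087533   0.21714358]
```

View pics/w7.png

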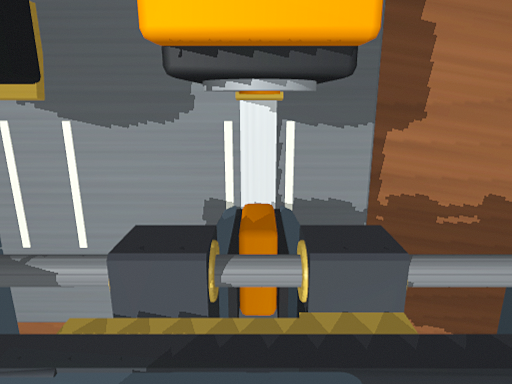

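View pics/t7.png

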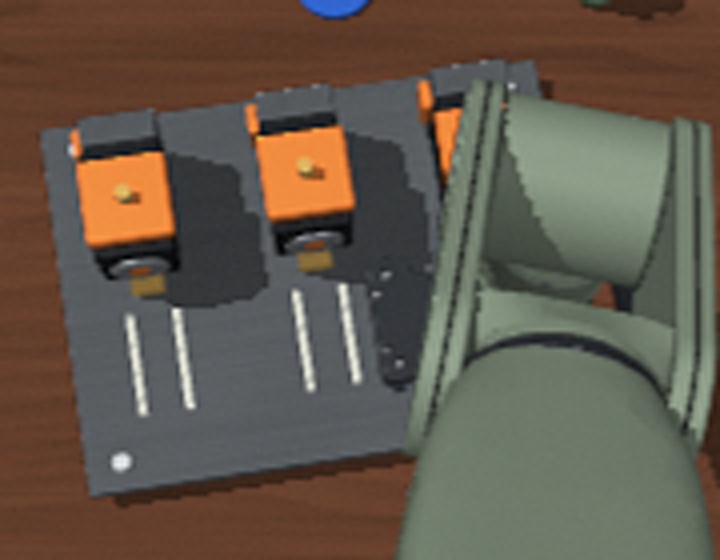

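View pics/s7.png

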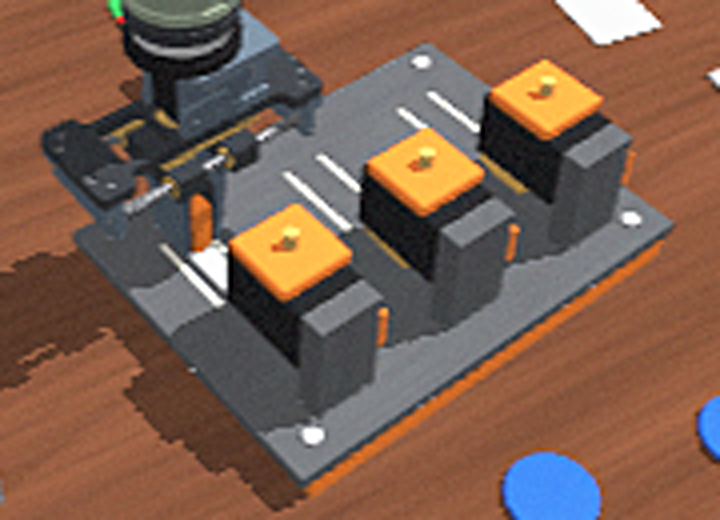

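Wrist view: the shoe's front lip spans columns 236–283 at rows 92–99, with the blade centred at 259 between the lane lines (229 and 290).

```bash

python3 - <<'E'
from h import *
import pickle
f=pickle.load(open('f7.pkl','rb'))['wrist']
print(f['frame'][85:104,[240,259,280]].tolist())
for v in (91.5,98.5,99.5): print(v,bedloc(onplane(f,259,v,39),-1))
print('band at',bedloc(onplane(f,258,47,35),-1), bedloc(onplane(f,258,47,34.5),-1))
# lane line far ends as check: compare with lines at first frame
a=f['frame'][112:130,[226,229,290]].min(2); print(a.T)
E
```

```text
[[[193, 200, 204], [185, 192, 197], [144, 151, 156]], [[192, 199, 203], [185, 192, 197], [170, 177, 182]], [[192, 199, 203], [186, 192, 197], [167, 174, 179]], [[195, 203, 207], [188, 196, 202], [170, 177, 182]], [[179, 191, 198], [167, 181, 193], [152, 163, 171]], [[133, 130, 135], [155, 132, 134], [114, 116, 129]], [[130, 68, 8], [193, 113, 0], [142, 112, 80]], [[138, 66, 0], [206, 121, 0], [182, 147, 59]], [[150, 94, 6], [192, 114, 0], [189, 155, 56]], [[179, 144, 49], [181, 139, 44], [190, 160, 59]], [[192, 164, 66], [191, 164, 65], [192, 163, 64]], [[192, 162, 63], [193, 163, 63], [193, 164, 61]], [[186, 155, 59], [187, 157, 57], [188, 157, 59]], [[161, 131, 47], [161, 133, 49], [165, 135, 53]], [[140, 109, 25], [144, 114, 31], [153, 123, 41]], [[198, 200, 204], [158, 152, 144], [133, 111, 73]], [[234, 243, 249], [171, 181, 187], [74, 84, 96]], [[229, 238, 239], [169, 176, 178], [81, 86, 92]], [[229, 236, 237], [165, 172, 172], [84, 89, 93]]]
91.5 [-23.32540814  -0.15506732]
98.5 [-26.53762801  -0.15553365]
99.5 [-26.99917757  -0.15560066]
band at [-3.12773229  0.30768282] [-3.06384698  0.30772292]
[[128 127 128 127 128 128 128 121 142 221 250 245 244 244 244 244 244 245]
 [128 128 127 128 128 127 125 122 142 222 251 245 244 244 244 244 244 244]
 [ 84  84  83  86  83  84  82  72 129 225 250 244 243 243 243 243 243 243]]
```

```bash

python3 -m creep '[[1,1.1,0,0,0,0,0],[1,1.1,0,0,0,0,0],[1,1.1,0,0,0,0,0],[1,1.1,0,0,0,0,0],[1,1.1,0,0,0,0,0]]'|sed -n '2,4p'
python3 -m creep '[[1,-1,0,0,0,0,0],[1,-0.5,0,0,0,0,0]]'|sed -n '2,4p'
python3 -m creep '[[1,-0.5,0,0,0,0,0],[1,0,0,0,0,0,0]]'|sed -n '1,4p'
```

```text
ee_pos: [586.0, -97.1, 40.0]
ee_rot: [-179.9, 0.4, 9.3]
force: [-9.4, -1.2, 3.2]
ee_pos: [586.1, -97.1, 40.4]
ee_rot: [-179.9, 0.2, 9.3]
force: [-5.3, 0.7, 1.8]
time_s: 19.27
ee_pos: [586.1, -97.1, 40.6]
ee_rot: [-179.9, 0.2, 9.3]
force: [-5.1, -0.3, 1.3]
```

```bash

python3 -m creep '[[1,-1,0,0,0,0,0],[1,-0.5,0,0,0,0,0],[1,0,0,0,0,0,0]]'|sed -n '2,4p'
python3 - <<'E'
from h import *
f=grab_frame('wrist'); save('w8',f)
h=f['frame'][80:115,259]; print([(80+i,*map(int,c)) for i,c in enumerate(h)][::1])
E
```

```text
ee_pos: [586.0, -97.3, 40.9]
ee_rot: [-180.0, -0.0, 9.3]
force: [-2.3, 2.4, 0.7]
[(80, 65, 67, 70), (81, 64, 67, 71), (82, 62, 66, 69), (83, 63, 65, 70), (84, 66, 69, 72), (85, 64, 67, 70), (86, 63, 67, 69), (87, 62, 65, 68), (88, 60, 63, 66), (89, 60, 62, 64), (90, 55, 57, 59), (91, 51, 54, 55), (92, 47, 49, 52), (93, 39, 39, 44), (94, 32, 33, 37), (95, 28, 29, 28), (96, 30, 32, 35), (97, 93, 98, 102), (98, 167, 175, 179), (99, 190, 199, 202), (100, 185, 193, 197), (101, 183, 191, 195), (102, 183, 191, 196), (103, 182, 191, 195), (104, 183, 192, 195), (105, 183, 192, 196), (106, 182, 196, 203), (107, 187, 183, 184), (108, 199, 143, 95), (109, 201, 114, 0), (110, 174, 119, 23), (111, 146, 126, 66), (112, 160, 159, 150), (113, 170, 178, 184), (114, 167, 173, 175)]
```

View pics/w8.png

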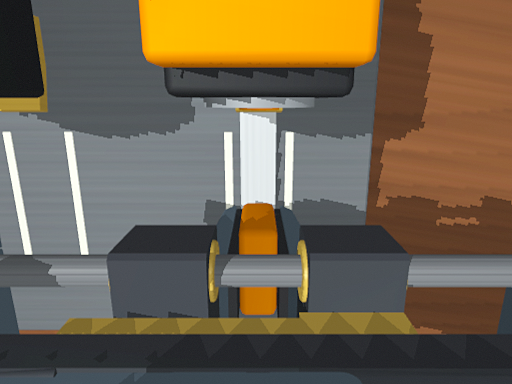

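```bash

python3 - <<'E'
from h import *
f=grab_frame('wrist'); s=state()
b=bedloc(onplane(f,258,47,35),-1); 
for z in (37,39): l=bedloc(onplane(f,259,111.5,z),-1); print(z,b,l,b-l,'want 29')
for v in (132.5,):
  print('line far end',bedloc(onplane(f,229,v,30),-1))
print(bedloc(s['ee_pos'],-1))
E
```

```text
37 [2.67658841 0.03448476] [-27.14051079  -0.42853617] [29.8170992   0.46302094] want 29
39 [2.67658841 0.03448476] [-27.07181448  -0.42097137] [29.74840289  0.45545614] want 29
line far end [-37.98798254  15.08920532]
[-9.28849504e+01 -5.66927737e-02]
```

```bash

python3 -m creep '[[1,-0.4,0,0,0,0,0],[0.7,0,0,0,0,0,0],[0.6,0,0,0,0,0,0],[0.4,0,0,0,0,0,0],[0.4,0,0,0,0,0,0]]'
python3 -m creep '[[0.4,0,0,0,0,0,0],[0.4,0,0,0,0,0,0]]'
```

```text
time_s: 20.38
ee_pos: [585.8, -98.0, 41.0]
ee_rot: [180.0, -0.0, 9.3]
force: [0.5, 0.3, 0.4]
gripper_width: 53.0
time_s: 20.62
ee_pos: [585.6, -97.8, 40.9]
ee_rot: [-180.0, -0.0, 9.3]
force: [-0.1, -0.4, -0.8]
gripper_width: 54.9
```

```bash

python3 -m creep '[[0.4,0,0,-10,0,0,0],[0.4,0,0,-25,0,0,0],[0.4,0,0,-35,0,0,0],[0.4,0,0,-40,0,0,0],[0.4,0,0,-40,0,0,0]]'
python3 -m creep '[[0.4,-45,0,0,0,0,0],[0.4,-45,0,0,0,0,0],[0.4,-45,0,0,0,0,0],[0.4,0,0,0,0,0,0]]'
python3 - <<'E'
from h import *
import pickle
fs={}
for n in('wrist','scene','top'):
    f=grab_frame(n); fs[n]=f; save('end_'+n,f)
pickle.dump(fs,open('f9.pkl','wb'))
a=fs['scene']['frame'][170:300,200:380,::-1]; cv2.imwrite('pics/s9.png',cv2.resize(a,None,fx=4,fy=4,interpolation=cv2.INTER_CUBIC))
E
```

```text
time_s: 21.25
ee_pos: [585.5, -97.8, 193.0]
ee_rot: [180.0, -0.1, 9.3]
force: [0.7, 0.4, 0.4]
gripper_width: 54.9
time_s: 21.75
ee_pos: [449.6, -119.6, 191.8]
ee_rot: [180.0, 0.0, 9.2]
force: [0.1, 0.0, -0.0]
gripper_width: 55.0
```

View pics/end_wrist.png

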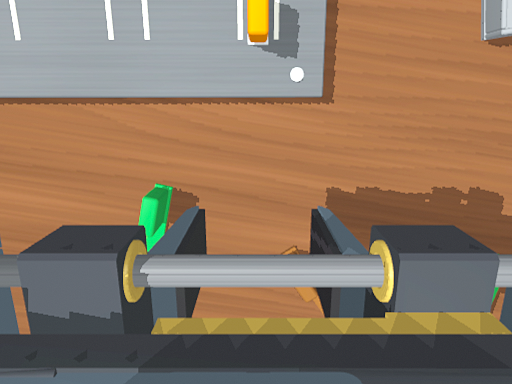

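View pics/s9.png

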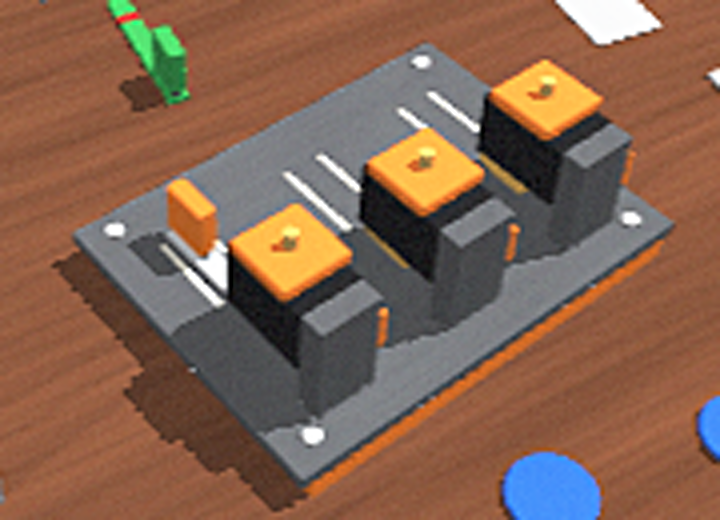

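View pics/end_top.png

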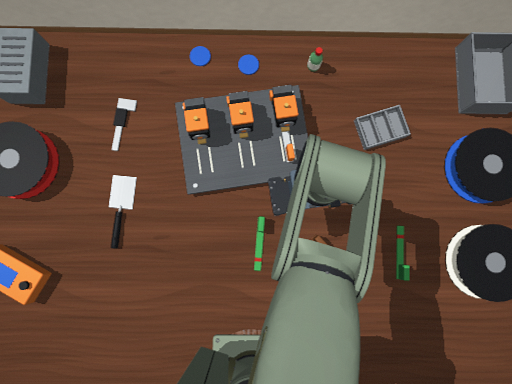

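The wrist view shows the blade's rear at (258,45) and the bed edge at row 97. The scene view shows the blade flat in the right lane. As a last check of depth, the rear should be 115 mm before the gap, i.e. 45 mm from the front edge.

```bash

python3 - <<'E'
from h import *
import pickle
fs=pickle.load(open('f9.pkl','rb')); f=fs['wrist']; T=fs['top']
print(f['frame'][38:52,258].tolist()); h=cv2.cvtColor(f['frame'],cv2.COLOR_RGB2HSV); print(h[90:104,200,1])
e=bedloc(onplane(f,258,97,30),-1); r=bedloc(onplane(f,258,45.3,35),-1); print('edge',e,'rear',r,'rear-edge',r-e,'want 45')
for v in (3,30): 
    print(v,[i for i in range(230,285) if f['frame'][v,i].min()>215])
x0,y0,x1,y1=275,125,305,170
hh=cv2.cvtColor(T['frame'][y0:y1,x0:x1],cv2.COLOR_RGB2HSV); m=(hh[...,0]>8)&(hh[...,0]<18)&(hh[...,1]>170)&(hh[...,2]>200)
n,l,st,c=cv2.connectedComponentsWithStats(m.astype(np.uint8)); 
for i in range(1,n):
    if st[i,4]>20: k=c[i]+[x0,y0]; print('grip top',st[i,4],k,bedloc(onplane(T,*k,82),-1),'want -95')
E
```

```text
[[195, 116, 0], [195, 117, 0], [194, 114, 0], [193, 106, 0], [204, 171, 160], [215, 218, 220], [189, 197, 202], [117, 121, 126], [97, 102, 107], [135, 144, 148], [166, 175, 179], [162, 171, 176], [160, 168, 173], [159, 166, 172]]
[ 17  17  19  18  20  19  33  26 167 152 145 141 143 142]
edge [-157.71793431   -0.22791053] rear [-113.75769809   -0.32449872] rear-edge [43.96023622 -0.09658818] want 45
3 [237, 238, 239, 240, 241, 242, 275, 276, 277]
30 [238, 239, 240, 241, 242, 274, 275, 276, 277]
grip top 73 [290.10958904 150.69863014] [-93.82276075   1.80388028] want -95
```

```bash
python3 -c "
from workcell import *
print(state()['time_s']); print(job_done())"
```

```text
21.9
the job is handed in; nothing more can be done
None
```

The setting blade is under the right-hand (-y) head, which is the one set right, and I handed the job in at 21.9 s.

**Finding the head:** I picked the blade up by its orange grip, set it softly on the bed and slid it into the right head first. The push levelled off at about 10–11 N on the ramp. It then stayed a steady 8–10 N along the sole. That matches the head set right and neither of the others, so I did not try the middle or left head.

**Placing it:** I took the push off the blade, opened the fingers and moved the arm clear. It stood touching nothing, with the measured force near zero.

**Last checks:**

| Check | Measured | Wanted |
|---|---|---|
| Band centre behind the shoe's lip (wrist camera, before release) | 29.7 mm | 29 mm |
| Blade's rear from the bed's front edge (wrist camera, after release) | about 44–45 mm | 45 mm |
| Grip before the gap (top camera, after release) | 93.8 mm | 95 mm |

- **Flat and straight:** in the last pictures the blade lies flat and straight between its lane lines.
- **Left alone:** the scraper, the tray, the caliper and the look-alikes seen in the last pictures are where they were. The arm hid most of the brown one.

**Disagreements:** during the slide, estimates of how far in to go differed. My first bed position would have put the blade about 3 mm shallower, and the point where the ramp was felt suggested about 3 mm deeper. I stopped in between, where the wrist camera agreed. The top camera also put the grip 1.8 mm to one side, while the wrist camera showed it within 0.5 mm.

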